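# Press and twist the canister lid shut

### The job

The twist-lock lid is only resting on the blue canister. Press it down and turn it clockwise (seen from above) until it drops in at the white mark, then keep it pressed and turn it on clockwise as far as it goes, so that its red pointer stands at the red mark, and let go. Leave the things around it where they are.

Things in the scene. Friction and masses are not known exactly. Their poses are not given: they have to be found in the camera images.
- canister: Blue round canister, 130 mm across, rim 80 mm high, steel collar (150 mm across, top 66 mm high) below the rim; fixed by a suction foot. Origin: centre of its underside on the worktop, z up, -x to its white mark. A flange inside the rim has three notches 120 degrees apart, one at the white mark; under it the lid turns only clockwise, to a stop 40 degrees (0.70 rad) from the notch.
- lid: White loose lid, disc 133 mm across, 6 mm thick, 0.2 to 0.3 kg, with two black rails on top and a lugged skirt below. Origin: centre of the disc's underside; z up, -x to its red pointer. At the start the lugs rest on the flange, origin 98 mm above the worktop (18 mm above the rim), pointer 16 to 35 degrees (0.28 to 0.6 rad) counter-clockwise of the white mark.
- lid_trough (a point): Centre of the trough's floor on the lid's axis, 6 mm above the lid's origin. The trough lies between two parallel rails along the lid's x, 92 mm long, 9 mm wide, 15 mm high; it is 38 mm wide and open at both ends (56 mm over the outsides of the rails). Fingertips set apart along the trough can press and turn the lid; or grip the rails from outside.
- lid_pointer (a point): Tip of the red pointer on the lid's edge, 72.5 mm from the lid's axis along its -x, 3 mm above the lid's origin.
- open_mark (a point): White mark on the collar, 74 mm from the canister's axis, 67 mm up. With the pointer within 5 degrees of it the lid sinks about 4 mm by itself onto a sprung disc; a further push of 6 to 10 N takes it 14 mm down until its disc lies on the rim (lid origin 80 mm above the worktop). Let go there, it springs back up.
- lock_mark (a point): Red mark on the collar, 74 mm from the canister's axis, 67 mm up, 40 degrees clockwise (seen from above) of the white mark: the pointer stands here at the stop. The lugs are wholly caught under the flange from about 30 degrees on; let go there, the lid stays, its disc about 2.5 mm above the rim, pushed up by the spring.
- mug_stripe: White mug with a faint grey stripe, the nearer one, 94 mm high; bystander. Origin: centre of its underside.
- candle_jar: Clear glass jar with a pale green candle, 76 mm across and 90 mm high; bystander. Origin: centre of its underside.
- bean_tin: Green tin, the nearer one, 57 mm across and 72 mm high; bystander. Origin: centre of its underside.
- teaspoon: Steel teaspoon, 130 mm long, lying on the worktop; bystander. Origin: centre of its underside.
Things that resemble listed ones, but are neither listed nor needed, are in the scene too. There is more than one size of the lid; the job needs the middle-sized.

How it is judged:
By the outcome, as a careful person would: the job done as asked, in the order asked, and still so for the second after the job is handed in, with the robot touching nothing.
It also fails if it takes over 42 s, if anything falls off the work surface, if the arm or the gripper's body presses on something with over 40 N, if the wrist force passes 120 N, or if a joint passes its speed limit or range.

### The arm

A 6-joint arm with a two-finger parallel gripper is mounted at the origin on a cart in front of the work surface, level with it; the furniture and walls round the work are solid. World frame = base frame: x ahead of the robot, y to its left, z up, the work surface at z = 0. Lengths are in mm, angles in rad, forces in N, time in s.
With the tool pointing down it reaches from about 300 to 875 mm from the base axis. Payload 6.4 kg.
Tool frame: the origin (TCP) lies between the finger pads; the fingertips stand 11 mm ahead of it and the grasp point (between the pads) lies 8 mm behind it; z points along the fingers, y is the line along which they close (so a half turn about z gives the same grasp; the last joint's range is limited). The gripper opens to 85 mm and grips with 20 to 120 N. Pads are 22 mm wide; open, the fingers measure 114 mm over their backs; the gripper's body (76 mm by 85 mm) begins 54 mm behind the grasp point. The pads swing forward as they close: fully open they stand 13 mm farther back than shut.
Start: joints at [-1.351, 0.181, 1.607, -0, 1.354, -0.206], TCP at [237.521, -523.665, 242.288] pointing down, gripper open.
Joint ranges: [-2.99, 2.99], [-0.89, 2.07], [0.3, 2.58], [-1.14, 4.28], [0, 2.63], [-3.12, 3.12]. Speed limits (rad/s): [2.57, 2.57, 3.01, 3.14, 3.14, 3.14].

### API

Orientations are given as a unit quaternion [x, y, z, w].
In Python, from cell import sense, get_image, sign_off, find_in, cut_out, spot_point gives the robot as it stands.
- The arm moves only by the shell command python3 -m handwheel 'ROWS' [FORCE]. ROWS is JSON, a list of rows, each an object of numbers: "tx", "ty", "tz": the shift along the world's x, y, z in units of 20 cm (1.0 is 20 cm); "rx", "ry", "rz": the turn, a rotation vector about the world's x, y, z in units of pi rad (1.0 is pi rad); "hand": the opening, from -1 (shut) to 1 (fully open). A call has 1 to 10 rows; each row is the pose to reach, as a shift and turn from the pose commanded when the call began, turning the shorter way round; what a row does not reach only later rows make up. A row lasts 1/10 s, in which the tool goes at most 50 mm and 8.59 degrees, less where a joint would pass 70% of its speed; a pose out of reach is approached as far as the arm can. A call with a number of a shift or a turn outside -1 to 1 is refused whole. A call with a gripper value outside its range is refused whole. The fingers move at their own pace and stop on an object; FORCE is the grip in N (left out, the last holds). Time passes only in rows, so rows that repeat a pose let the fingers close. It gives the time, the measured TCP pose, the force, the opening and the grip force at its end, in the units of the state.
- sense(): the state, without advancing time (a new reading comes with each control period).
- get_image(name): name is "side" or "top" or "wrist"; returns a dict with "image" (384x512x3 uint8, blue, green, red), "z_map" (384x512 float32, mm along the optical axis (not along the pixel's ray), 0 where there is no reading), "camera_matrix" (3x3 intrinsics, pixels), "rvec" (rotation vector, rad) and "tvec" (3), from world to camera coordinates, as OpenCV has them. Camera axes: x right, y down, z forward; pixel columns grow to the right and rows downward; lengths in mm; the calibration is good to about 2 mm. A picture is of the moment at which its call begins.
- sign_off(): hands the job in; it is judged then, once.
Trained networks look in the newest picture that a camera, given by its name, has taken for a name from the list of things; names that differ only in an ending like _2 or _b are one class to them, and where a whole thing is asked for, a point or a joint stands for the part that bears it (a point fixed in the world has none). Each returns a list of dicts, best first, with "conf" (0 to 1); they miss things now and then, are a little off and sometimes report something else, mostly with a low value. They report only what shows in the picture. A call takes as long as a camera call. They do not tell look-alikes from the thing itself.
- find_in(camera, query): "location" ([column, row] in pixels, amid what is visible of it).
- cut_out(camera, query): "mask" (384x512 bool, what is visible of it) and "location" ([column, row] in pixels, amid what is visible of it).
- spot_point(camera, query): "location" ([column, row] in pixels: a listed point, or the origin of a listed thing).
The state is a dict: "clock": time; "joint_pos": joint angles; "dq": joint speeds; "tau": joint torques, N m; "ee_pos": TCP position; "tcp_rot": TCP orientation; "force": force on the tool from outside, world axes, zero at the start; "moment": the same for the moment, N m; "grip_width": finger opening in mm; "grasp_force": force on a finger pad.
Only numpy, scipy, OpenCV 4.12 (cv2) and the standard library are available. Lean on these libraries where they do the work, as an engineer would, in place of code of your own. Each camera call takes 0.05 s, during which the arm holds its last target. There are 200 camera calls.

## Working session

There is one attempt and no reset: what is moved stays moved. The work goes in short steps, Python scripts to look and compute and a shell command to move; the robot and the scene stay as the last step left them, time stands still between calls to the robot, and variables do not carry over. Pictures are saved under pics/ and viewed, at most 10 in all, crops included, and the job is handed in when it is done.

```bash
mkdir -p pics
cat > h.py <<'E'
import numpy as np, cv2
from cell import *
def world(im,px,z=None):
    K=im["camera_matrix"];R=cv2.Rodrigues(np.array(im["rvec"],float))[0];t=np.array(im["tvec"],float).ravel()
    u,v=px;ray=R.T@(np.linalg.inv(K)@[u,v,1]);c=-R.T@t
    if z is None:
        d=im["z_map"][int(round(v)),int(round(u))];return c+ray*d
    return c+ray*(z-c[2])/ray[2]
E
python3 - <<'E'
from h import *
ims={}
for c in ("side","top"):
    im=get_image(c);cv2.imwrite(f"pics/{c}0.png",im["image"])
    for q,z in (("lid",98),("lid_trough",104),("lid_pointer",101),("open_mark",67),("lock_mark",67),("canister",0),("mug_stripe",0),("candle_jar",0),("bean_tin",0),("teaspoon",0)):
        for r in spot_point(c,q)[:4]:
            print(c,q,round(r["conf"],2),np.round(r["location"]),np.round(world(im,r["location"],z)))
E
```

```text
side lid 0.85 [271. 177.] [ 505. -239.   98.]
side lid 0.83 [255. 141.] [ 552. -527.   98.]
side lid 0.57 [251. 166.] [ 566. -318.   98.]
side lid 0.22 [268. 204.] [522. -80.  98.]
side lid_trough 0.98 [257. 143.] [ 544. -498.  104.]
side lid_trough 0.81 [269. 176.] [ 511. -229.  104.]
side lid_trough 0.66 [254. 170.] [ 559. -279.  104.]
side lid_pointer 0.84 [267. 134.] [ 502. -591.  101.]
side lid_pointer 0.75 [277. 164.] [ 481. -323.  101.]
side lid_pointer 0.61 [260. 164.] [ 535. -326.  101.]
side open_mark 0.76 [280. 180.] [ 473. -272.   67.]
side lock_mark 0.62 [289. 184.] [ 446. -242.   67.]
side canister 0.96 [265. 205.] [ 524. -229.    0.]
side mug_stripe 0.54 [218. 180.] [ 692. -405.    0.]
side candle_jar 0.93 [199. 228.] [ 728. -109.    0.]
side bean_tin 0.73 [212. 204.] [ 698. -241.    0.]
side bean_tin 0.57 [278. 164.] [ 463. -524.    0.]
side teaspoon 0.55 [276. 322.] [519. 245.   0.]
top lid 0.49 [376. 208.] [ 493. -609.   98.]
top lid_trough 0.55 [314. 183.] [ 612. -390.  104.]
top lid_trough 0.47 [375. 202.] [ 516. -608.  104.]
top lid_trough 0.34 [278. 228.] [ 414. -239.  104.]
top open_mark 0.57 [290. 221.] [ 466. -289.   67.]
top lock_mark 0.84 [277. 227.] [ 442. -240.   67.]
top canister 0.51 [276. 219.] [ 520. -241.    0.]
top canister 0.38 [290. 224.] [ 495. -293.    0.]
top mug_stripe 0.46 [313. 182.] [ 700. -405.    0.]
top mug_stripe 0.37 [150. 223.] [521. 249.   0.]
top teaspoon 0.75 [290. 223.] [ 499. -293.    0.]
top teaspoon 0.6 [150. 221.] [529. 250.   0.]
```

View pics/side0.png

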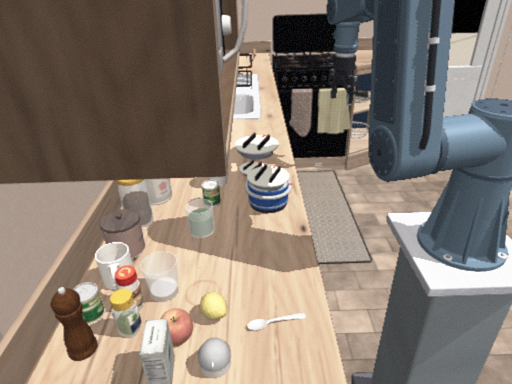

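View pics/top0.png

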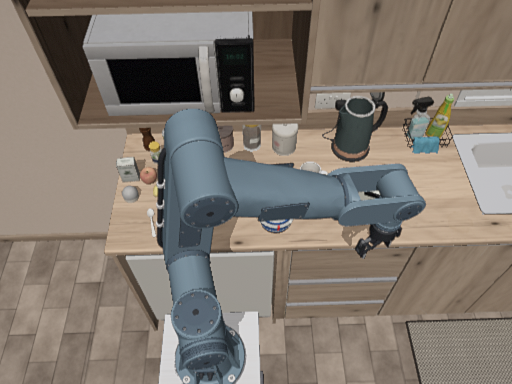

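The side view shows the blue-striped canister with its lid at about (268,178). Other lids are at (255,145) and (248,168), partly hidden. In the top view the arm hides the canister, with the lid's edge showing at (276,222). I'll move up and closer for a wrist view.

```bash
python3 -m handwheel '[{"tx":0.6,"ty":0.7,"tz":0.6},{"tx":0.6,"ty":0.7,"tz":0.6},{"tx":0.6,"ty":0.7,"tz":0.6},{"tx":0.6,"ty":0.7,"tz":0.6},{"tx":0.6,"ty":0.7,"tz":0.6},{"tx":0.6,"ty":0.7,"tz":0.6}]'
python3 - <<'E'
from h import *
from scipy.spatial.transform import Rotation as R
s=sense();print(s);print(R.from_quat(s["tcp_rot"]).as_matrix().round(2))
im=get_image("wrist");cv2.imwrite("pics/w1.png",im["image"])
Rc=cv2.Rodrigues(np.array(im["rvec"],float))[0];print("cam",-Rc.T@np.ravel(im["tvec"]),Rc.round(2))
for q,z in (("lid_trough",104),("lid_pointer",101),("open_mark",67),("lock_mark",67)):
    for r in spot_point("wrist",q)[:4]:
        print(q,round(r["conf"],2),np.round(r["location"]),np.round(world(im,r["location"],z)))
E
```

```text
{'clock': 1.1, 'joint_pos': array([-1.35129314e+00,  1.80791068e-01,  1.60699064e+00,  4.64363253e-05,
        1.35381218e+00, -2.06329565e-01]), 'dq': array([ 0.00072835,  0.0004558 , -0.00038996, -0.00107618, -0.00097721,
        0.00053142]), 'tau': array([-7.48111215e-04, -4.44852340e+01, -3.51685774e+01, -2.84338603e-04,
        8.61764256e-04, -1.40540260e-05]), 'ee_pos': array([ 237.53816957, -523.66201213,  242.29801493]), 'tcp_rot': array([ 9.77419865e-01,  2.11306428e-01,  2.26691773e-05, -7.64413371e-07]), 'force': array([-0.92875315,  0.35539362, -0.03089505]), 'moment': array([-0.00710228, -0.00552341,  0.02727039]), 'grasp_force': 0.0, 'grip_width': 85.20798437715132}
[[ 0.91  0.41  0.  ]
 [ 0.41 -0.91  0.  ]
 [ 0.    0.   -1.  ]]
cam [ 300.37706517 -495.64324179  374.32399483] [[ 0.41 -0.91 -0.  ]
 [-0.88 -0.4   0.27]
 [-0.25 -0.11 -0.96]]invalid input at $[0]: expected keys tx, ty, tz, rx, ry, rz, hand
```

View pics/w1.png

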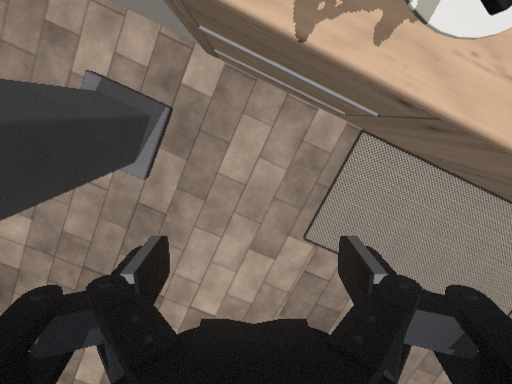

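The first wrist picture shows floor, a drawer front and a lid's edge at top right (470,10). The move was refused because every key must be given.

```bash
python3 -m handwheel '[{"tx":0.6,"ty":0.7,"tz":0.5,"rx":0,"ry":0,"rz":0,"hand":1},{"tx":0.6,"ty":0.7,"tz":0.5,"rx":0,"ry":0,"rz":0,"hand":1},{"tx":0.6,"ty":0.7,"tz":0.5,"rx":0,"ry":0,"rz":0,"hand":1},{"tx":0.6,"ty":0.7,"tz":0.5,"rx":0,"ry":0,"rz":0,"hand":1},{"tx":0.6,"ty":0.7,"tz":0.5,"rx":0,"ry":0,"rz":0,"hand":1},{"tx":0.6,"ty":0.7,"tz":0.5,"rx":0,"ry":0,"rz":0,"hand":1}]' && python3 -m handwheel '[{"tx":0.7,"ty":0.75,"tz":0,"rx":0,"ry":0,"rz":0,"hand":1},{"tx":0.7,"ty":0.75,"tz":0,"rx":0,"ry":0,"rz":0,"hand":1},{"tx":0.7,"ty":0.75,"tz":0,"rx":0,"ry":0,"rz":0,"hand":1},{"tx":0.7,"ty":0.75,"tz":0,"rx":0,"ry":0,"rz":0,"hand":1},{"tx":0.7,"ty":0.75,"tz":0,"rx":0,"ry":0,"rz":0,"hand":1},{"tx":0.7,"ty":0.75,"tz":0,"rx":0,"ry":0,"rz":0,"hand":1},{"tx":0.7,"ty":0.75,"tz":0,"rx":0,"ry":0,"rz":0,"hand":1}]'
cat > look.py <<'E'
from h import *
import sys
s=sense();print(s["clock"],s["ee_pos"],s["joint_pos"].round(2),s["force"].round(1))
im=get_image("wrist");cv2.imwrite(f"pics/{sys.argv[1]}.png",im["image"])
lz=float(sys.argv[2]) if len(sys.argv)>2 else 98
for q,z in (("lid_trough",lz+6),("lid_pointer",lz+3),("open_mark",67),("lock_mark",67),("canister",0)):
    for r in spot_point("wrist",q)[:3]:
        print(q,round(r["conf"],2),np.round(r["location"]),np.round(world(im,r["location"],z),1), np.round(world(im,r["location"])))
E
python3 look.py w2
```

```text
clock: 1.95
ee_pos: [358.7, -383.1, 343.6]
tcp_rot: [0.977, 0.213, 0.0, 0.001]
force: [1.0, -0.5, 0.8]
grip_width: 85.4
grasp_force: 0.0
clock: 2.65
ee_pos: [496.5, -235.1, 341.2]
tcp_rot: [0.978, 0.211, -0.001, -0.0]
force: [0.4, 0.7, -0.5]
grip_width: 85.5
grasp_force: 0.0
2.65 [ 496.47259957 -235.14742805  341.20562737] [-0.66  0.06  1.54 -0.    1.54  0.49] [ 0.4  0.7 -0.5]
lid_trough 0.72 [393. 172.] [ 562.6 -407.7  104. ] [ 563. -451.   24.]
lid_trough 0.64 [260. 152.] [ 514.9 -235.8  104. ] [ 515. -236.  103.]
lid_trough 0.55 [490. 231.] [ 546.9 -577.3  104. ] [ 560. -207.  473.]
lid_pointer 0.95 [297. 186.] [ 493.  -301.1  101. ] [ 494. -300.  104.]
lid_pointer 0.63 [408. 198.] [ 540.1 -448.1  101. ] [ 536. -499.   22.]
```

View pics/w2.png

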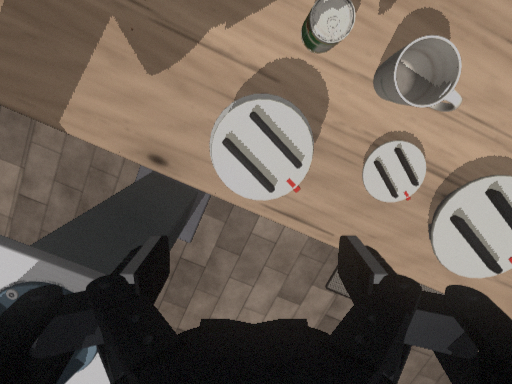

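The wrist view shows the lid on the canister at (262,148), with its red pointer at (294,186). The small and large look-alike lids are at (394,172) and (480,228). The can is at (328,25) and the mug at (425,70), both clear of the lid.

```bash
cat > lid.py <<'E'
from h import *
def fit(lz=98,c0=(515,-236),cam="wrist"):
    im=get_image(cam);zm=im["z_map"];v,u=np.nonzero(zm>0)
    K=im["camera_matrix"];R=cv2.Rodrigues(np.array(im["rvec"],float))[0];t=np.ravel(im["tvec"])
    p=np.linalg.inv(K)@np.array([u,v,np.ones_like(u)])*zm[v,u];w=(R.T@(p-t[:,None])).T
    near=np.hypot(w[:,0]-c0[0],w[:,1]-c0[1])<90
    g=im["image"][v,u].astype(int)
    a=w[near&(abs(w[:,2]-lz-21)<4)&(g.max(1)<90)]
    r=cv2.minAreaRect(a[:,:2].astype(np.float32));print("rails",len(a),r,"medz",np.median(a[:,2]))
    b=cv2.boxPoints(r);L=r[1];i=np.argmax(L)
    d=w[near&(abs(w[:,2]-lz-6)<4)&(g.min(1)>120)]
    h=cv2.minEnclosingCircle(d[:,:2].astype(np.float32));print("disc",len(d),h,np.median(d[:,2]))
    red=w[near&(g[:,2]>g[:,1]+70)&(g[:,2]>g[:,0]+70)];print("red",len(red),red.mean(0) if len(red) else 0)
    c=np.array(r[0]);pd=red.mean(0)[:2]-c;print("pointer ang",np.degrees(np.arctan2(pd[1],pd[0])))
    e=[np.degrees(np.arctan2(*(b[k+1]-b[k])[::-1])) for k in (0,1)];print("edge dirs",e)
    return im
if __name__=="__main__": fit()
E
python3 lid.py
```

```text
rails 960 ((516.22021484375, -237.87059020996094), (89.84609985351562, 55.3208122253418), 67.59851837158203) medz 119.04296365283939
disc 6584 ((515.7760009765625, -238.2692413330078), 66.36425018310547) 104.47610217600982
red 66 [ 492.58019073 -294.78608603  104.27956421]
pointer ang -112.55570362002338
edge dirs [np.float32(-22.401497), np.float32(67.59849)]
```

```bash
python3 -m handwheel '[{"tx":0.093,"ty":-0.022,"tz":-0.3,"rx":0,"ry":0,"rz":0.24,"hand":0.5},{"tx":0.093,"ty":-0.022,"tz":-0.6,"rx":0,"ry":0,"rz":0.24,"hand":0.5},{"tx":0.093,"ty":-0.022,"tz":-0.8,"rx":0,"ry":0,"rz":0.24,"hand":0.5},{"tx":0.093,"ty":-0.022,"tz":-0.95,"rx":0,"ry":0,"rz":0.24,"hand":0.5},{"tx":0.093,"ty":-0.022,"tz":-0.95,"rx":0,"ry":0,"rz":0.24,"hand":0.5},{"tx":0.093,"ty":-0.022,"tz":-0.95,"rx":0,"ry":0,"rz":0.24,"hand":0.5},{"tx":0.093,"ty":-0.022,"tz":-0.95,"rx":0,"ry":0,"rz":0.24,"hand":0.5},{"tx":0.093,"ty":-0.022,"tz":-0.95,"rx":0,"ry":0,"rz":0.24,"hand":0.5},{"tx":0.093,"ty":-0.022,"tz":-0.95,"rx":0,"ry":0,"rz":0.24,"hand":0.5}]' 20
python3 lid.py; python3 look.py w3; python3 -c "
from cell import *
from scipy.spatial.transform import Rotation as R
print(R.from_quat(sense()['tcp_rot']).as_matrix().round(3))"
```

```text
clock: 3.9
ee_pos: [516.8, -238.6, 153.7]
tcp_rot: [0.832, 0.556, 0.0, 0.001]
force: [0.0, 0.1, 0.1]
grip_width: 64.0
grasp_force: 0.0
rails 3789 ((516.0574951171875, -238.01272583007812), (91.25091552734375, 56.238853454589844), 67.84078216552734) medz 118.92529065058778
disc 15760 ((515.585693359375, -238.69253540039062), 66.58003997802734) 104.40233013432334
red 199 [ 492.58612854 -294.51095545  104.49462313]
pointer ang -112.5597298415669
edge dirs [np.float32(-22.15925), np.float32(67.84075)]
3.95 [ 516.66637552 -238.48082379  153.44793609] [-0.64  0.26  1.7   0.    1.18 -0.25] [ 1.  -0.9  0.2]
lid_trough 0.74 [250. 218.] [ 514.1 -240.   104. ] [ 514. -240.  104.]
lid_trough 0.72 [365. 339.] [ 557.8 -367.2  104. ] [ 547. -233.  231.]
lid_pointer 0.82 [251. 304.] [ 486.8 -305.6  101. ] [ 488. -303.  104.]
[[ 0.381  0.924  0.   ]
 [ 0.924 -0.381 -0.   ]
 [-0.     0.    -1.   ]]
```

View pics/w3.png

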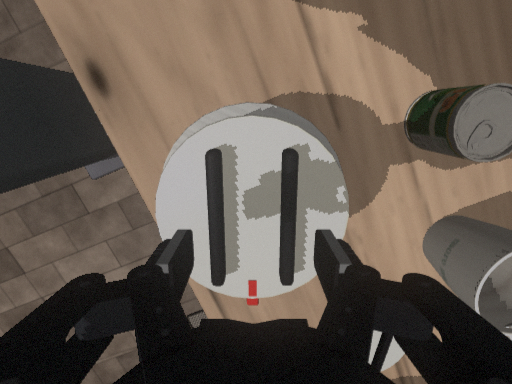

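The pads straddle both rails symmetrically: the rails at columns 217 and 289 and the fingers at 178 and 333, with the pointer at (252,292). Descending.

```bash
python3 -m handwheel '[{"tx":0,"ty":0,"tz":-0.1,"rx":0,"ry":0,"rz":0,"hand":0.5},{"tx":0,"ty":0,"tz":-0.16,"rx":0,"ry":0,"rz":0,"hand":0.5},{"tx":0,"ty":0,"tz":-0.16,"rx":0,"ry":0,"rz":0,"hand":0.5}]'
python3 -m handwheel '[{"tx":0,"ty":0,"tz":-0.02,"rx":0,"ry":0,"rz":0,"hand":0.5},{"tx":0,"ty":0,"tz":-0.02,"rx":0,"ry":0,"rz":0,"hand":0.5}]'
```

```text
clock: 4.55
ee_pos: [514.7, -237.0, 118.0]
tcp_rot: [0.831, 0.556, -0.001, -0.002]
force: [0.0, 1.0, -1.0]
grip_width: 63.8
grasp_force: 0.0
clock: 4.75
ee_pos: [516.2, -238.1, 116.3]
tcp_rot: [0.831, 0.556, -0.0, -0.0]
force: [-1.3, 0.6, -0.2]
grip_width: 64.3
grasp_force: 0.0
```

```bash
for i in 1 2; do python3 -m handwheel '[{"tx":0,"ty":0,"tz":-0.01,"rx":0,"ry":0,"rz":0,"hand":0.5},{"tx":0,"ty":0,"tz":-0.01,"rx":0,"ry":0,"rz":0,"hand":0.5}]'|egrep 'ee|^force'; done
```

```text
ee_pos: [516.2, -238.2, 114.5]
force: [-1.2, -0.3, 0.0]
ee_pos: [516.1, -238.0, 112.2]
force: [1.0, 1.2, -0.6]
```

```bash
python3 -m handwheel '[{"tx":0,"ty":0,"tz":0,"rx":0,"ry":0,"rz":0,"hand":0.2},{"tx":0,"ty":0,"tz":0,"rx":0,"ry":0,"rz":0,"hand":0.2},{"tx":0,"ty":0,"tz":0,"rx":0,"ry":0,"rz":0,"hand":0.2},{"tx":0,"ty":0,"tz":0,"rx":0,"ry":0,"rz":0,"hand":0.2},{"tx":0,"ty":0,"tz":0,"rx":0,"ry":0,"rz":0,"hand":0.2}]' 40
python3 -m handwheel '[{"tx":0,"ty":0,"tz":-0.01,"rx":0,"ry":0,"rz":0,"hand":0.2},{"tx":0,"ty":0,"tz":-0.01,"rx":0,"ry":0,"rz":0,"hand":0.2}]'
```

```text
clock: 5.65
ee_pos: [516.3, -238.2, 112.6]
tcp_rot: [0.831, 0.556, 0.0, 0.0]
force: [0.5, 0.5, 2.3]
grip_width: 55.0
grasp_force: 43.2
clock: 5.85
ee_pos: [516.3, -238.2, 112.5]
tcp_rot: [0.831, 0.556, -0.0, 0.0]
force: [-5.8, 3.6, 18.2]
grip_width: 54.9
grasp_force: 45.0
```

```bash
python3 -m handwheel '[{"tx":0,"ty":0,"tz":0,"rx":0,"ry":0,"rz":-0.02,"hand":0.2},{"tx":0,"ty":0,"tz":0,"rx":0,"ry":0,"rz":-0.04,"hand":0.2},{"tx":0,"ty":0,"tz":0,"rx":0,"ry":0,"rz":-0.06,"hand":0.2},{"tx":0,"ty":0,"tz":0,"rx":0,"ry":0,"rz":-0.08,"hand":0.2},{"tx":0,"ty":0,"tz":0,"rx":0,"ry":0,"rz":-0.1,"hand":0.2},{"tx":0,"ty":0,"tz":0,"rx":0,"ry":0,"rz":-0.1,"hand":0.2}]'
python3 lid.py
```

```text
clock: 6.45
ee_pos: [516.7, -238.2, 110.8]
tcp_rot: [0.908, 0.419, 0.0, 0.001]
force: [0.8, 0.2, -1.1]
grip_width: 54.6
grasp_force: 42.8
rails 5927 ((519.3011474609375, -235.59011840820312), (83.94300079345703, 82.0694808959961), 49.39494323730469) medz 117.27060049920205
disc 24439 ((516.5923461914062, -238.46240234375), 66.16690063476562) 102.62710017529021
red 25 [ 483.80827161 -277.07468084  103.33549892]
pointer ang -130.5492470315393
edge dirs [np.float32(-40.605045), np.float32(49.39495)]
```

```bash
python3 -m handwheel '[{"tx":0,"ty":0,"tz":0,"rx":0,"ry":0,"rz":-0.015,"hand":0.2},{"tx":0,"ty":0,"tz":-0.02,"rx":0,"ry":0,"rz":-0.015,"hand":0.2},{"tx":0,"ty":0,"tz":-0.02,"rx":0,"ry":0,"rz":-0.015,"hand":0.2}]'
python3 look.py w4 92
```

```text
clock: 6.8
ee_pos: [515.7, -237.8, 105.4]
tcp_rot: [0.917, 0.399, -0.0, -0.001]
force: [-0.2, 0.3, 0.9]
grip_width: 55.1
grasp_force: 43.0
6.8 [ 515.70458713 -237.84583609  105.35661054] [-0.64  0.33  1.73  0.    1.09  0.11] [-0.2  0.3  0.9]
lock_mark 0.66 [251. 236.] [ 507.8 -244.2   67. ] [ 517. -234.   97.]
canister 0.73 [442.  44.] [ 700.2 -250.    -0. ] [ 675. -239.   44.]
```

View pics/w4.png

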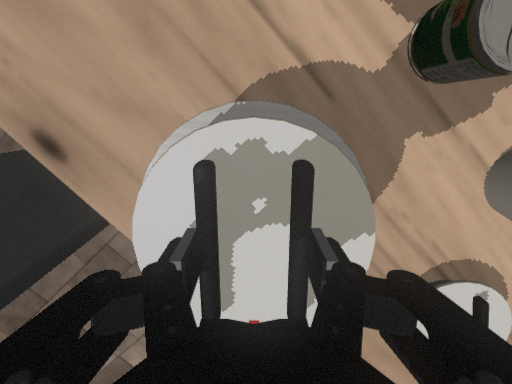

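The lid dropped in: TCP about 7 mm lower, gripped on both rails, pointer tip just visible at (253,321). Pressing on down.

```bash
python3 -m handwheel '[{"tx":0,"ty":0,"tz":-0.015,"rx":0,"ry":0,"rz":0,"hand":0.2},{"tx":0,"ty":0,"tz":-0.03,"rx":0,"ry":0,"rz":0,"hand":0.2},{"tx":0,"ty":0,"tz":-0.03,"rx":0,"ry":0,"rz":0,"hand":0.2}]'
```

```text
clock: 7.4
ee_pos: [516.0, -238.0, 100.0]
tcp_rot: [0.917, 0.398, -0.0, -0.0]
force: [-1.2, 1.3, 3.2]
grip_width: 55.3
grasp_force: 43.3
```

```bash
python3 -m handwheel '[{"tx":0,"ty":0,"tz":-0.015,"rx":0,"ry":0,"rz":0,"hand":0.2},{"tx":0,"ty":0,"tz":-0.03,"rx":0,"ry":0,"rz":0,"hand":0.2},{"tx":0,"ty":0,"tz":-0.03,"rx":0,"ry":0,"rz":0,"hand":0.2}]'
python3 -m handwheel '[{"tx":0,"ty":0,"tz":-0.006,"rx":0,"ry":0,"rz":0,"hand":0.2},{"tx":0,"ty":0,"tz":-0.006,"rx":0,"ry":0,"rz":0,"hand":0.2}]'
```

```text
clock: 7.7
ee_pos: [516.2, -238.1, 94.6]
tcp_rot: [0.917, 0.398, -0.0, 0.0]
force: [-3.1, 1.9, 6.1]
grip_width: 55.3
grasp_force: 43.6
clock: 7.9
ee_pos: [516.2, -238.1, 94.5]
tcp_rot: [0.917, 0.398, -0.0, 0.0]
force: [-6.3, 3.6, 15.0]
grip_width: 54.7
grasp_force: 44.7
```

Seated on the rim at TCP 94.5, exactly 18 mm down. Turning on while pressed.

```bash
python3 -m handwheel '[{"tx":0,"ty":0,"tz":0,"rx":0,"ry":0,"rz":-0.02,"hand":0.2},{"tx":0,"ty":0,"tz":0,"rx":0,"ry":0,"rz":-0.04,"hand":0.2},{"tx":0,"ty":0,"tz":0,"rx":0,"ry":0,"rz":-0.06,"hand":0.2},{"tx":0,"ty":0,"tz":0,"rx":0,"ry":0,"rz":-0.08,"hand":0.2},{"tx":0,"ty":0,"tz":0,"rx":0,"ry":0,"rz":-0.1,"hand":0.2},{"tx":0,"ty":0,"tz":0,"rx":0,"ry":0,"rz":-0.12,"hand":0.2},{"tx":0,"ty":0,"tz":0,"rx":0,"ry":0,"rz":-0.14,"hand":0.2},{"tx":0,"ty":0,"tz":0,"rx":0,"ry":0,"rz":-0.16,"hand":0.2},{"tx":0,"ty":0,"tz":0,"rx":0,"ry":0,"rz":-0.18,"hand":0.2},{"tx":0,"ty":0,"tz":0,"rx":0,"ry":0,"rz":-0.18,"hand":0.2}]'
cat > st.py <<'E'
from cell import *
from scipy.spatial.transform import Rotation as R
import numpy as np
s=sense();m=R.from_quat(s["tcp_rot"]).as_matrix();print(s["moment"].round(2),s["force"].round(1),"pointer",np.degrees(np.arctan2(m[1,0],m[0,0]))-180)
E
python3 st.py
```

```text
clock: 8.9
ee_pos: [517.1, -239.2, 94.6]
tcp_rot: [0.992, 0.125, 0.001, 0.001]
force: [-3.3, -0.8, 11.7]
grip_width: 55.0
grasp_force: 44.2
[ 0.29  0.6  -0.2 ] [-3.3 -0.8 11.7] pointer -165.60796961571032
```

```bash
python3 -m handwheel '[{"tx":0,"ty":0,"tz":0,"rx":0,"ry":0,"rz":-0.01,"hand":0.2},{"tx":0,"ty":0,"tz":0,"rx":0,"ry":0,"rz":-0.02,"hand":0.2},{"tx":0,"ty":0,"tz":0,"rx":0,"ry":0,"rz":-0.03,"hand":0.2},{"tx":0,"ty":0,"tz":0,"rx":0,"ry":0,"rz":-0.04,"hand":0.2},{"tx":0,"ty":0,"tz":0,"rx":0,"ry":0,"rz":-0.04,"hand":0.2}]' >/dev/null
python3 st.py
python3 -m handwheel '[{"tx":0,"ty":0,"tz":0,"rx":0,"ry":0,"rz":-0.01,"hand":0.2},{"tx":0,"ty":0,"tz":0,"rx":0,"ry":0,"rz":-0.02,"hand":0.2},{"tx":0,"ty":0,"tz":0,"rx":0,"ry":0,"rz":-0.02,"hand":0.2}]'
python3 st.py
```

```text
[ 0.29  0.62 -0.11] [-2.2 -0.4 10.9] pointer -172.74708966243202
clock: 9.7
ee_pos: [516.3, -238.4, 94.6]
tcp_rot: [0.999, 0.034, -0.0, 0.001]
force: [-6.6, 2.4, 14.5]
grip_width: 54.7
grasp_force: 44.7
[0.8  1.12 1.24] [-6.6  2.4 14.5] pointer -176.1494641578267
```

```bash
python3 -m handwheel '[{"tx":0,"ty":0,"tz":0,"rx":0,"ry":0,"rz":-0.01,"hand":0.2},{"tx":0,"ty":0,"tz":0,"rx":0,"ry":0,"rz":-0.01,"hand":0.2}]' >/dev/null
python3 st.py
python3 -m handwheel '[{"tx":0,"ty":0,"tz":0,"rx":0,"ry":0,"rz":-0.01,"hand":0.2},{"tx":0,"ty":0,"tz":0,"rx":0,"ry":0,"rz":-0.01,"hand":0.2}]' > /dev/null
python3 st.py
```

```text
[0.55 0.44 1.25] [-2.4  2.8 11.3] pointer -177.9587123188495
[ 0.68 -0.06  2.25] [-0.2  3.5  9.9] pointer -179.63749246328658
```

```bash
python3 look.py w5 80
```

```text
10.1 [ 517.62864443 -238.29124103   94.56522683] [-0.64  0.34  1.73 -0.    1.06  0.93] [-0.2  3.5  9.9]
lid_trough 0.75 [252. 243.] [ 516.9 -237.5   86. ] [ 517. -238.   87.]
lock_mark 0.17 [249. 247.] [ 505.3 -236.1   67. ] [ 515. -236.   87.]
canister 0.55 [250. 237.] [ 480.3 -235.7    0. ] [ 521. -237.   87.]
```

View pics/w5.png

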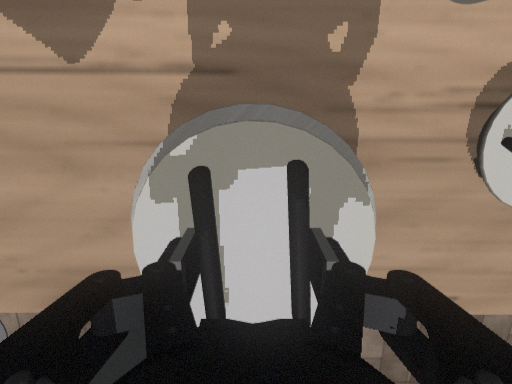

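The rails lean about 3° to the fingers (tops at (200,172) and (297,165)), so the lid has stopped and the pads are starting to twist in the grip. I'll relieve the twist, let go and lift.

```bash
python3 -m handwheel '[{"tx":0,"ty":0,"tz":0,"rx":0,"ry":0,"rz":0.014,"hand":0.2},{"tx":0,"ty":0,"tz":0,"rx":0,"ry":0,"rz":0.014,"hand":0.2}]' >/dev/null
python3 st.py
python3 -m handwheel '[{"tx":0,"ty":0,"tz":0.005,"rx":0,"ry":0,"rz":0.014,"hand":0.7},{"tx":0,"ty":0,"tz":0.01,"rx":0,"ry":0,"rz":0,"hand":0.8},{"tx":0,"ty":0,"tz":0.01,"rx":0,"ry":0,"rz":0,"hand":0.8},{"tx":0,"ty":0,"tz":0.01,"rx":0,"ry":0,"rz":0,"hand":0.8},{"tx":0,"ty":0,"tz":0.1,"rx":0,"ry":0,"rz":0,"hand":0.8},{"tx":0,"ty":0,"tz":0.25,"rx":0,"ry":0,"rz":0,"hand":0.8},{"tx":0,"ty":0,"tz":0.5,"rx":0,"ry":0,"rz":0,"hand":0.8},{"tx":0,"ty":0,"tz":0.75,"rx":0,"ry":0,"rz":0,"hand":0.8},{"tx":0,"ty":0,"tz":0.75,"rx":0,"ry":0,"rz":0,"hand":0.8}]'
python3 - <<'E'
from h import *;import lid
im=lid.fit(82.5);cv2.imwrite("pics/w6.png",im["image"])
for q in ("lid_pointer","lock_mark","open_mark"):
    print(q,[(round(r["conf"],2),r["location"],world(im,r["location"],85 if q=="lid_pointer" else 67).round(1)) for r in spot_point("wrist",q)[:2]])
E
```

```text
[ 0.48 -0.13  0.11] [-0.9  2.   9.8] pointer -177.30719966972356
clock: 11.5
ee_pos: [519.8, -240.6, 251.5]
tcp_rot: [1.0, 0.023, 0.006, 0.004]
force: [0.7, -0.7, 0.8]
grip_width: 77.2
grasp_force: 0.0
rails 1472 ((516.9027709960938, -238.66510009765625), (90.05064392089844, 55.73192596435547), 5.446640968322754) medz 103.55661454840487
disc 9593 ((516.2412719726562, -238.53387451171875), 66.44828796386719) 89.01123140438493
red 82 [ 455.10292072 -244.53896085   89.11753696]
pointer ang -174.57054591276213
edge dirs [np.float32(-84.55332), np.float32(5.446639)]
lid_pointer [(0.97, [452.5, 163.8], array([ 545.1, -454.6,   85. ])), (0.6, [252.0, 242.0], array([ 444.9, -243.9,   85. ]))]
lock_mark []
open_mark []
```

View pics/w6.png

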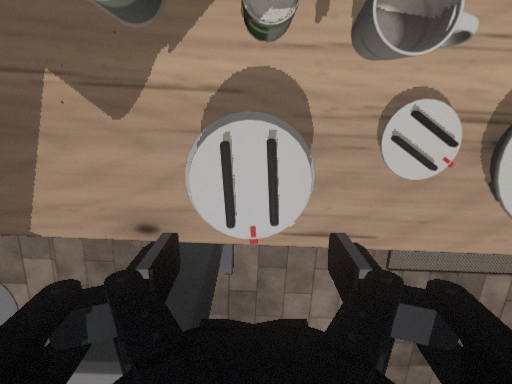

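The lid is locked down (disc underside about 83 mm) and free, with the pointer at (253,233). The red mark is hidden from here, so I'll back off in x to see it beside the pointer.

```bash
python3 -m handwheel '[{"tx":-0.3,"ty":0,"tz":0,"rx":0,"ry":0,"rz":0,"hand":0.8},{"tx":-0.6,"ty":0,"tz":0,"rx":0,"ry":0,"rz":0,"hand":0.8},{"tx":-0.75,"ty":0,"tz":0,"rx":0,"ry":0,"rz":0,"hand":0.8},{"tx":-0.75,"ty":0,"tz":0,"rx":0,"ry":0,"rz":0,"hand":0.8},{"tx":-0.75,"ty":0,"tz":0,"rx":0,"ry":0,"rz":0,"hand":0.8},{"tx":-0.75,"ty":0,"tz":0,"rx":0,"ry":0,"rz":0,"hand":0.8}]'
python3 - <<'E'
from h import *;import lid
im=lid.fit(82.5)
a=im["image"]
for q in ("lid_pointer","lock_mark","open_mark"):
    for r in spot_point("wrist",q)[:2]:
        w=world(im,r["location"],85.5 if q=="lid_pointer" else 67);d=w[:2]-[516.3,-238.4]
        print(q,round(r["conf"],2),r["location"],w.round(1),np.degrees(np.arctan2(d[1],d[0])))
cv2.imwrite("pics/w7.png",cv2.resize(a[0:240,130:400],None,fx=2.5,fy=2.5))
for n in ("side",):
    im=get_image(n)
    for q in ("lid_pointer","lock_mark","open_mark"):
        for r in spot_point(n,q)[:2]:
            w=world(im,r["location"],85.5 if q=="lid_pointer" else 67);print(n,q,round(r["conf"],2),r["location"],w.round(1))
E
```

```text
clock: 12.3
ee_pos: [366.6, -238.2, 242.5]
tcp_rot: [1.0, 0.023, -0.0, -0.0]
force: [0.8, 0.0, -0.3]
grip_width: 76.9
grasp_force: 0.0
rails 1461 ((497.9292907714844, -240.46173095703125), (56.504886627197266, 55.73869705200195), 4.852798938751221) medz 103.5093640677846
disc 9672 ((510.8911437988281, -239.2759246826172), 66.95720672607422) 88.9715533835608
red 198 [ 451.8184093  -244.47957468   84.14000855]
pointer ang -175.02014457009633
edge dirs [np.float32(-85.1472), np.float32(4.852796)]
lid_pointer 0.63 [265.8, 102.5] [ 443.3 -246.7   85.5] -173.5260400936337
lid_pointer 0.6 [495.8, 26.5] [ 518.6 -451.9   85.5] -89.39586956490324
lock_mark 0.98 [266.6, 102.2] [ 444.1 -248.2   67. ] -172.25887955992198
open_mark 0.57 [310.5, 83.6] [ 464.2 -291.8   67. ] -134.29684215659475
side lid_pointer 0.9 [269.2, 135.8] [ 492.  -606.3   85.5]
side lid_pointer 0.73 [263.9, 163.3] [ 522.3 -359.9   85.5]
side lock_mark 0.77 [292.5, 182.2] [ 433.9 -253.6   67. ]
side open_mark 0.53 [269.7, 180.0] [ 506.8 -273.1   67. ]
```

View pics/w7.png

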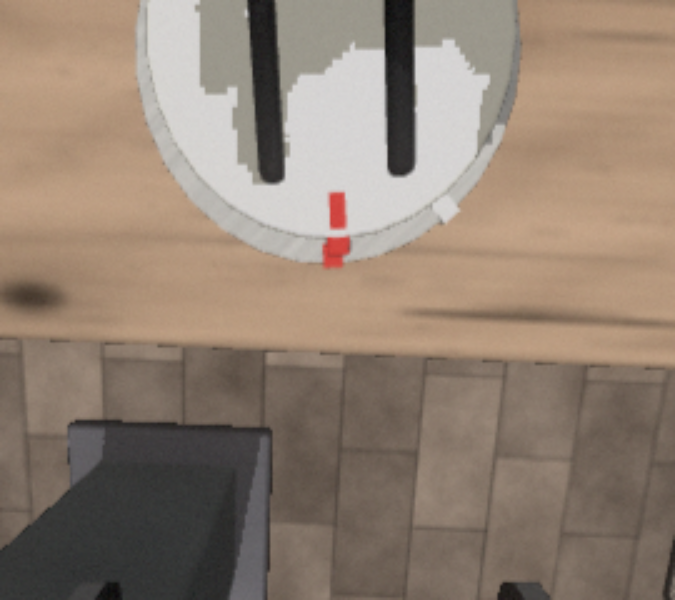

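The pointer at (338,243) stands over the red mark at (333,258). The white mark is at (446,209), measured at -134.3°, which puts the stop at -174.3°. The pointer measures about -174.8°, so the lid is at the stop.

```bash
python3 -c "
from cell import *
print(sign_off())"
```

```text
the job is handed in; nothing more can be done
None
```

The lid is pressed in, turned clockwise to the stop with its red pointer at the red mark, and released; I touched nothing else and handed the job in at about 12.5 s.

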